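# Lay the propeller shaft level across matched V-blocks

## Task

Of the two loose V-blocks, take the one that matches the block bolted to the iron bed and stand it on the empty end of the bed, notch up and in line with the bolted one. Then lift the propeller shaft off the sloping saddles in the parts box and lay it gently, without dropping it, in the two notches so that it sits level and sticks out about equally beyond both blocks. Leave the taller block and the other things on the bench where they are.

Things in the scene. Friction and masses are not known exactly. Their poses are not given: they have to be found in the camera images.
- bed: Dark iron levelling bed, fixed to the bench: plate 90 (x) by 240 (y) by 12 mm thick. Origin: centre of its underside. A steel V-block 48 (x) by 30 (y) by 50 mm high is bolted on top, centred at y = +60 mm; its notch runs along the bed's y axis. The end towards -y is empty.
- bed_seat (a point): Middle of the empty end of the bed, on the plate's top (bed y = -60 mm, 12 mm above the bench): where the underside centre of the second V-block goes.
- bed_axis (a point): Point midway between the two block places, at the height of the axis of an 18 mm shaft lying in two 50 mm blocks (57.7 mm above the bench). The shaft should lie through it along the bed's y axis.
- vblock_a: Loose steel V-block, same as the bolted one: 48 (x) by 30 (y) by 50 mm high. The 90 degree notch in its top runs along its y axis, 34 mm wide and 17 mm deep. Origin: centre of its underside; z up. About 0.45 kg.
- vblock_b: Loose steel V-block, the taller, odd one: 48 (x) by 30 (y) by 74 mm high, same notch. Origin: centre of its underside. Not needed.
- shaft: Bare steel propeller shaft, 220 mm long and 18 mm thick, the last 15 mm at each end turned down to 13 mm. Origin: at its middle, on its axis; its x axis runs along it. At the start it lies on two sloping saddles in the parts box, +x end up, 32 degrees from level, its middle about 105 mm above the bench and free all round (the saddles are 65 to 80 mm from the middle). About 0.43 kg.
- box: Grey steel parts box, fixed: 220 (x) by 170 (y) by 60 mm high. Origin: centre of its underside. The shaft lies above its x axis, rising to +x. The open lid stands on the +x end, leaning 15 degrees outward, up to 270 mm high; a thin stay along the -y side slopes up from 52 mm high at x = 0 to 166 mm at x = +134 mm.
- flywheel: Small dark cast-iron flywheel lying flat, 116 mm across, 34 mm high; origin under its centre. Leave alone.
- timing_light: Chrome pistol-shaped timing light lying on its side, about 165 by 130 by 48 mm; origin on the bench under its barrel (barrel along x, grip to -y). Leave alone.
- vent_knob: Blue enamel vent knob, 48 mm across, 34 mm high; origin under its centre. Leave alone.
- cowl_latch: White plastic cowl latch, 30 (x) by 75 (y) by 20 mm high; origin under its centre. Leave alone.
Not all that is in view belongs to the job. There is more than one size of the shaft; the job needs the smaller. Leave any purple look-alike of the vblock_a alone.

How it is judged (in metres and radians):
On the way, in this order (a step that is already met when the one before it is completed fails the run):
1. the matching V-block stands on the empty end of the bed, in line with the bolted one, released (x of vblock_a in the frame of bed between -0.012 and 0.012 m and y of vblock_a in the frame of bed between -0.09 and -0.04 m and z of vblock_a in the frame of bed between 0.008 and 0.016 m and angle between vblock_a's own z axis and vertical below 0.06 rad and angle between the y axis of vblock_a and the y axis of bed, either way round below 0.12 rad and contact force between the fingers and vblock_a below 0.1 N), for 0.2 s.
2. the shaft is lifted off its saddles, clear of the box (contact force between shaft and box below 0.05 N and height (world z) of shaft above 0.13 m), for 0.1 s.
At the end, for the whole second after the job is handed in: The 50 mm V-block stands on the bed's empty end, 40 to 90 mm from its middle, within 12 mm and 7 degrees of in line. The shaft rests in both notches, level within 1.7 degrees, middle within 30 mm lengthwise and 12 mm sideways of the bed's middle, within 4 mm of proper height; released, at rest (all of step 1 and angle between shaft's own x axis and vertical between 1.5408 and 1.6008 rad and z of shaft in the frame of bed between 0.0537 and 0.0627 m and y of shaft in the frame of bed between -0.03 and 0.03 m and x of shaft in the frame of bed between -0.012 and 0.012 m and angle between the x axis of shaft and the y axis of bed, either way round below 0.12 rad and contact force between shaft and vblock_a above 0.3 N and contact force between shaft and bed above 0.3 N and linear speed of shaft below 0.02 m/s and angular speed of shaft below 0.2 rad/s and contact force between the fingers and shaft below 0.1 N); the robot touches nothing.
It fails at once if the taller V-block moved more than 30 mm (distance of vblock_b from where it was at the start of the episode above 0.03 m).
It fails at once if the flywheel, timing light, vent knob or cowl latch moved more than 30 mm (distance of any of flywheel, timing_light, vent_knob, cowl_latch from where it was at the start of the episode above 0.03 m).
It fails at once if the shaft is slammed on a block or the bed (over 60 N), or dropped (out of the fingers, moving over 0.4 m/s: a fall of 8 mm) (contact force between shaft and bed above 60 N or contact force between shaft and vblock_a above 60 N or (contact force between the fingers and shaft below 0.1 N and linear speed of shaft above 0.4 m/s)).
It also fails if it takes over 54 s, if anything falls off the work surface, if the arm or the gripper's body presses on something with over 40 N, if the wrist force passes 120 N, or if a joint passes its speed limit or range.

## Robot

A 6-joint arm with a two-finger parallel gripper is mounted at the origin on the work surface. World frame = base frame: x ahead of the robot, y to its left, z up, the work surface at z = 0. Lengths are in mm, angles in degrees, forces in N, time in s.
With the tool pointing down it reaches from about 250 to 725 mm from the base axis. Payload 9.7 kg.
Tool frame: the origin (TCP) lies between the finger pads; the fingertips stand finger_overhang ahead of it and the grasp point (between the pads) lies 3 mm ahead of it (finger_overhang is the distance from the TCP to the fingertips, in mm); z points along the fingers, y is the line along which they close (so a half turn about z gives the same grasp; the last joint's range is limited). The gripper opens to 85 mm and grips with 20 to 120 N. Pads are 22 mm wide; open, the fingers measure 114 mm over their backs; the gripper's body (76 mm by 85 mm) begins 54 mm behind the grasp point. The pads swing forward as they close: fully open they stand 13 mm farther back than shut.
Start: joints at [65.374, 4.979, 10.078, 95.1, 0, 90], TCP at [229.176, 499.975, 253.284] pointing down, gripper open.
Joint ranges: [-179.16, 179.16], [-48.56, 103.87], [-65.8, 70.77], [-126.05, 130.52], [-82.76, 87.17], [-180, 180]. Speed limits (degrees/s): [127.2, 127.2, 147.25, 180, 180, 180].

## Interface

Orientations are given as [roll, pitch, yaw] about the fixed x, y, z axes, in that order (R = Rz(yaw) Ry(pitch) Rx(roll)).
In Python, from rig import * gives the robot as it stands. The module is installed in compiled form; this text tells all that it offers.
- The arm moves only by the tool apply_moves, never from a script. Its argument "targets" is a list of rows, each a list of 4 numbers: the shift along the world's x, y, z in m, then the turn about the world's z in rad. A call has 1 to 12 rows; each row is the pose to reach, as a shift and turn from the pose commanded when the call began; what a row does not reach only later rows make up. A row lasts 1/10 s, in which the tool goes at most 50 mm and 8.59 degrees, less where a joint would pass 70% of its speed; a pose out of reach is approached as far as the arm can. A call with a gripper value outside its range is refused whole. "fingers" is the closure, from -1 (fully open) to 1 (shut), set as the call begins (left out, the last holds). The fingers move at their own pace and stop on an object; the grip force is fixed at half the most. Time passes only in rows, so rows that repeat a pose let the fingers close. It gives the time, the measured TCP pose, the force, the opening and the grip force at its end, in the units of the state.
- observe(): the state, without advancing time (a new reading comes with each control period).
- snapshot(name): name is "scene" or "top"; returns a dict with "pixels" (420x560x3 uint8, red, green, blue), "fov_y" (degrees; the focal length in pixels is half the picture's height over the tangent of half this angle, whatever the lens; pixels are square), "cx", "cy" (the principal point, pixels), "distortion" ([k1, k2, p1, p2, k3] as OpenCV has them; the pictures are not rectified), "R" (3x3) and "t" (3): a world point X has camera coordinates R X + t. Camera axes: x right, y down, z forward; pixel columns grow to the right and rows downward; lengths in mm; the calibration is good to about 2 mm. A picture is of the moment at which its call begins. There is no depth.
- sign_off(): hands the job in; it is judged then, once.
Trained networks look in the newest picture that a camera, given by its name, has taken for a name from the list of things; names that differ only in an ending like _2 or _b are one class to them, and where a whole thing is asked for, a point or a joint stands for the part that bears it (a point fixed in the world has none). Each returns a list of dicts, best first, with "p" (0 to 1); they miss things now and then, are a little off and sometimes report something else, mostly with a low value. They report only what shows in the picture. A call takes as long as a camera call. They do not tell look-alikes from the thing itself.
- boxes_of(camera, target): "location" ([row, column] in pixels, amid what is visible of it).
The state is a dict: "time": time; "q": joint angles; "joint_vel": joint speeds; "joint_torque": joint torques, N m; "position": TCP position; "tool_rot": TCP orientation; "ft_force": force on the tool from outside, world axes, zero at the start; "torque": the same for the moment, N m; "finger_gap": finger opening in mm; "gripper_force": force on a finger pad.
Only numpy, scipy, OpenCV 4.12 (cv2) and the standard library are available. Lean on these libraries where they do the work, as an engineer would, in place of code of your own. Each camera call takes 0.05 s, during which the arm holds its last target. There are 200 camera calls.

## Working session

There is one attempt and no reset: what is moved stays moved. The work goes in short steps, Python scripts to look and compute and a tool call to move; the robot and the scene stay as the last step left them, time stands still between calls to the robot, and variables do not carry over. Pictures are saved under pics/ and viewed, at most 11 in all, crops included, and the job is handed in when it is done.

Besides the shell and the picture viewer there is one more tool, called as a command line: name --pt "numbers of a row" for each row, then --argument value for the rest. apply_moves: Moves the arm, as the interface text tells. Its arguments: {"type":"object","properties":{"targets":{"type":"array","items":{"type":"array","items":{"type":"number"}}},"fingers":{"type":"number"}},"required":["targets"]}

```bash
mkdir -p pics; cat > h.py <<'E'
from rig import *
import numpy as np, cv2
def K(s):
    f=210/np.tan(np.radians(s["fov_y"])/2); return np.array([[f,0,s["cx"]],[0,f,s["cy"]],[0,0,1.]])
def ray(s,rc,z):
    p=cv2.undistortPoints(np.array([[[rc[1],rc[0]]]],float),K(s),np.array(s["distortion"],float))[0,0]
    R=np.array(s["R"]);t=np.array(s["t"]); c=-R.T@t; d=R.T@np.array([p[0],p[1],1]); return c+d*(z-c[2])/d[2]
def proj(s,X):
    r,_=cv2.Rodrigues(np.array(s["R"],float)); return cv2.projectPoints(np.array(X,float).reshape(-1,3),r,np.array(s["t"],float),K(s),np.array(s["distortion"],float))[0].reshape(-1,2)
E
python3 - <<'E'
from h import *
for n in("scene","top"):
    s=snapshot(n); cv2.imwrite(f"pics/{n}0.png",s["pixels"][:,:,::-1]); R=np.array(s["R"]);print(n,(-R.T@np.array(s["t"])).round(),R.round(2).tolist(),s["fov_y"])
    for o in["bed","vblock_a","shaft","box","flywheel","timing_light","vent_knob","cowl_latch"]:
        print(o,[(round(d["p"],2),np.round(d["location"]).tolist(),ray(s,d["location"],30).round()[:2].tolist()) for d in boxes_of(n,o)][:5])
print(observe())
E
```

```text
scene [1064.  787.  751.] [[-0.81, 0.59, 0.02], [0.33, 0.48, -0.81], [-0.49, -0.65, -0.58]] 45.52417506317167
bed [(0.95, [224.0, 202.0], [639.0, -76.0])]
vblock_a [(0.71, [193.0, 242.0], [489.0, -135.0]), (0.61, [204.0, 278.0], [441.0, -41.0]), (0.59, [184.0, 277.0], [388.0, -117.0]), (0.58, [171.0, 229.0], [457.0, -249.0])]
shaft [(0.95, [244.0, 457.0], [192.0, 320.0]), (0.62, [206.0, 278.0], [447.0, -34.0]), (0.54, [262.0, 312.0], [507.0, 178.0])]
box [(0.65, [294.0, 341.0], [521.0, 286.0])]
flywheel [(0.71, [264.0, 156.0], [790.0, -5.0])]
timing_light [(0.65, [217.0, 130.0], [768.0, -199.0])]
vent_knob [(0.88, [279.0, 214.0], [710.0, 104.0]), (0.56, [205.0, 278.0], [445.0, -37.0])]
cowl_latch [(0.58, [228.0, 321.0], [415.0, 97.0])]
top [ 368.   27. 1153.] [[-0.01, -1.0, -0.01], [-0.99, 0.01, -0.13], [0.13, 0.0, -0.99]] 56.597299925266185
bed [(0.9, [176.0, 327.0], [619.0, -117.0])]
vblock_a [(0.75, [231.0, 375.0], [456.0, -252.0]), (0.72, [257.0, 330.0], [383.0, -118.0]), (0.58, [220.0, 339.0], [489.0, -149.0]), (0.48, [242.0, 298.0], [429.0, -28.0])]
shaft [(0.88, [193.0, 181.0]
[... 355 characters left out ...]
': 0.9, 'q': array([ 6.53723557e+01,  4.97628842e+00,  1.00794551e+01,  9.50985015e+01,
       -7.36165585e-04,  8.99993229e+01]), 'joint_vel': array([ 1.24252989e-03,  1.01585242e-01, -1.94933748e-02, -2.24740474e-02,
        4.43064503e-02,  5.24196382e-05]), 'joint_torque': array([-3.69693253e-04, -5.20094097e+01,  4.64862370e+01,  1.36782444e-03,
       -1.26559848e-04, -8.04897482e-08]), 'position': array([229.20150171, 499.97390516, 253.32033724]), 'tool_rot': array([1.79995335e+02, 7.36220710e-04, 1.55373033e+02]), 'ft_force': array([-0.33033245, -0.27577598, -0.27906858]), 'torque': array([-0.04207103,  0.03638883, -0.01904391]), 'gripper_force': 0.0, 'finger_gap': 85.52934543815005}
```

```bash
python3 - <<'E'
import cv2
a=cv2.imread("pics/scene0.png");b=cv2.imread("pics/top0.png")
cv2.imwrite("pics/s1.png",cv2.resize(a[150:350,90:500],None,fx=1.95,fy=1.95,interpolation=3))
cv2.imwrite("pics/t1.png",cv2.resize(b[100:360,110:430],None,fx=2.3,fy=2.3,interpolation=3))
E
```

```text
(no output)
```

View pics/s1.png

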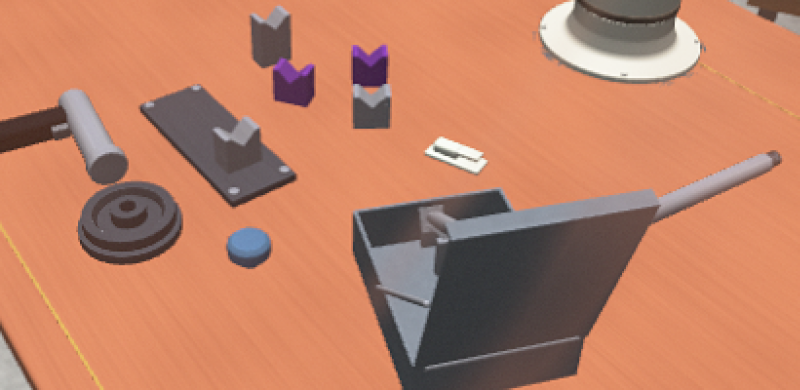

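View pics/t1.png

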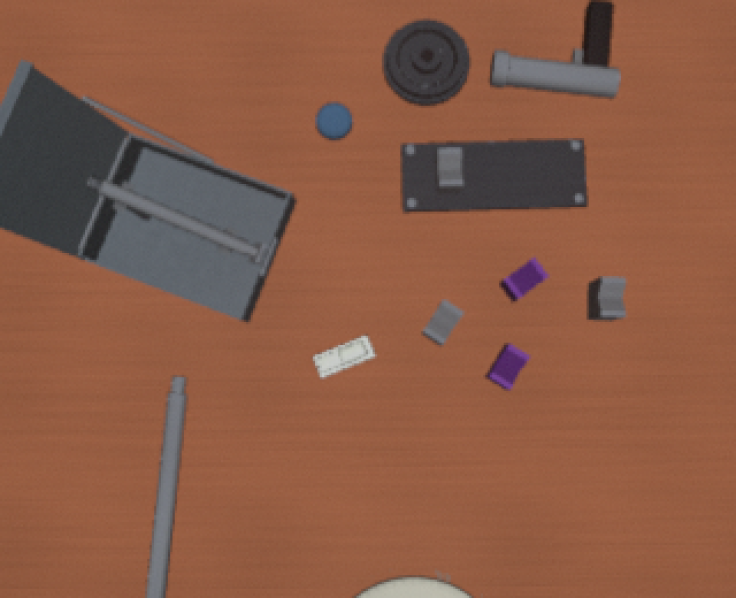

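Top crop shows these candidates for block A (full-image row, col):
- Grey small block at about (240, 302). It is also in the scene view at (204, 280).
- Purple blocks at (221, 338) and (259, 331).
- Tall grey block with dark side at (230, 375).
- Bolted block at (172, 306).

I choose the grey short block at (240, 302). For the shaft, I choose the one in the box, not the long bar lying on the bench at (317, 183).

```bash
cat > fit.py <<'E'
from h import *
from scipy.optimize import minimize
def vb(h,y0=0,z0=0):
    p=[(-24,0),(24,0),(24,h),(17,h),(0,h-17),(-17,h),(-24,h)]
    a=[(x,y0-15,z0+z) for x,z in p]; b=[(x,y0+15,z0+z) for x,z in p]
    return [a,b]+[[a[i],a[(i+1)%7],b[(i+1)%7],b[i]] for i in range(7)]
def bx(x,y,h):
    x/=2;y/=2;c=[(-x,-y),(x,-y),(x,y),(-x,y)]
    return [[(*p,0) for p in c],[(*p,h) for p in c]]+[[(*c[i],0),(*c[(i+1)%4],0),(*c[(i+1)%4],h),(*c[i],h)] for i in range(4)]
def mask(s,rc):
    hsv=cv2.cvtColor(s["pixels"],cv2.COLOR_RGB2HSV)
    m=(~((hsv[...,0]<16)&(hsv[...,1]>105))).astype(np.uint8)
    _,l=cv2.connectedComponents(m,connectivity=4); k=l[int(rc[0]),int(rc[1])]
    return (l==k).astype(float) if k else m*0.
def rend(s,faces,p):
    c,d=np.cos(p[2]),np.sin(p[2]); im=np.zeros((1680,2240),np.uint8)
    for f in faces:
        P=np.array(f,float); W=np.c_[p[0]+c*P[:,0]-d*P[:,1],p[1]+d*P[:,0]+c*P[:,1],P[:,2]]
        q=proj(s,W); cv2.fillPoly(im,[np.round(((q+.5)*4-.5)*16).astype(np.int32)],255,shift=4)
    return cv2.resize(im,(560,420),interpolation=cv2.INTER_AREA)/255.
def fit(views,faces,p0):
    def cost(p): return sum(np.abs(rend(s,faces,p)-m).sum()/m.sum() for s,m in views)
    best=None
    for dy in (0,.4,-.4):
        r=minimize(cost,p0,method="Nelder-Mead",options=dict(initial_simplex=np.array(p0)+np.array([[0,0,dy],[12,0,dy],[0,12,dy],[5,5,dy+.25]]),xatol=.05,fatol=1e-4))
        if best is None or r.fun<best.fun: best=r
    return best
E
python3 - <<'E'
from fit import *
import rig; print([n for n in dir(rig) if n[0]!='_'])
s=snapshot("scene");t=snapshot("top")
def go(n,f,rs,rt,p0):
    ms=mask(s,rs) ;mt=mask(t,rt); print(n,ms.sum(),mt.sum())
    for nm,v in(("both",[(s,ms),(t,mt)]),("s",[(s,ms)]),("t",[(t,mt)])):
        if all(m.sum()>0 for _,m in v):
            r=fit(v,f,p0); print(nm,r.x[:2].round(1),np.degrees(r.x[2]).round(2),round(r.fun,3))
go("bed",bx(90,240,12)+vb(50,60,12),(205,180),(176,340),(620,-117,0.))
go("a",vb(50),(210,280),(240,302),(430,-28,-.5))
for e,z in(((100+182/2.3,110+90/2.3),163),((100+255/2.3,110+265/2.3),47)): print(ray(t,e,z))
g=t["pixels"][225:258,285:322,::-1]; k=s["pixels"][160:225,225:295,::-1]
cv2.imwrite("pics/close.png",np.hstack([cv2.resize(g,(400,357),interpolation=3),cv2.resize(k,(384,357),interpolation=3)]))
cv2.imwrite("pics/shaft.png",cv2.resize(t["pixels"][120:245,100:245,::-1],None,fx=4.6,fy=4.6,interpolation=3))
E
```

```text
['IKError', 'boxes_of', 'finger_overhang', 'observe', 'sign_off', 'snapshot']
bed 2407.0 2366.0
both [ 626.1 -114. ] 0.56 0.114
s [ 624.9 -117.1] 1.04 0.047
t [ 626.5 -111.5] 0.92 0.036
a 761.0 203.0
both [434.2 -40.9] -34.92 0.601
s [431.4 -45.2] -36.27 0.481
t [434.4 -40.5] -33.81 0.069
[588.22179295 362.97676103 163.        ]
[518.1096806 179.2474058  47.       ]
```

View pics/close.png

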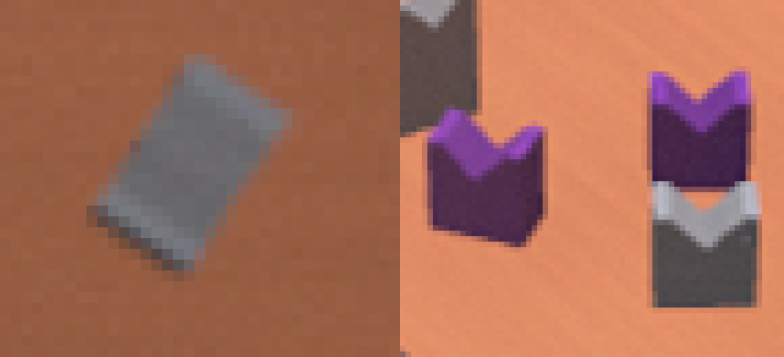

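View pics/shaft.png

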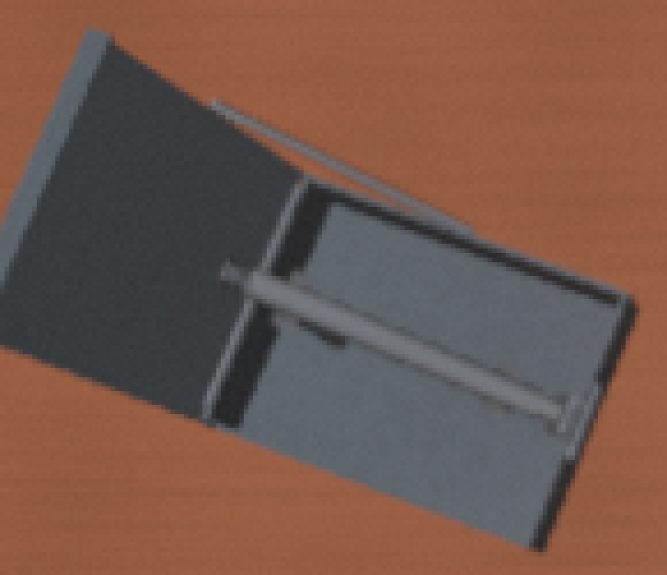

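The close crop confirms the plain grey 50 mm block, with the purple look-alike just behind it in the scene view. The shaft's upper tip shows at crop (228, 272) and its axis runs through (260, 285) to (560, 405). Next I refine block A with the purple excluded, then the shaft.

```bash
python3 - <<'E'
from fit import *
from scipy.optimize import least_squares
import rig; print(finger_overhang)
s=snapshot("scene");t=snapshot("top")
h=cv2.cvtColor(s["pixels"],cv2.COLOR_RGB2HSV); m=mask(s,(210,280)); m[(h[...,0]>120)&(h[...,0]<170)&(h[...,1]>80)]=0
m[:190]=0; print(m.sum())
m=cv2.morphologyEx(m,cv2.MORPH_OPEN,np.ones((2,2)))
r=fit([(s,m)],vb(50),(432,-42,-.6)); print("a s",r.x[:2],np.degrees(r.x[2]),r.fun)
c=lambda p:np.array([100+p[0]/4.6,120+p[1]/4.6])-.4
tip,A,B=c((226,271)),c((265,286)),c((555,403))
n=np.array([-(B-A)[1],(B-A)[0]])/np.hypot(*(B-A))
def P(p,l):
    k,z=np.cos(np.radians(32))*l,np.sin(np.radians(32))*l
    return proj(t,[p[0]+k*np.cos(p[2]),p[1]+k*np.sin(p[2]),105+z])[0]
r=least_squares(lambda p:[*(P(p,110)-tip),(P(p,80)-A)@n,(P(p,-70)-B)@n,],[553,271,1.2],x_scale=[10,10,.1])
print("shaft",r.x,np.degrees(r.x[2]),r.cost,[(((P(r.x,l)+.4)-[100,120])*4.6).round() for l in(-110,-80,0)])
print("net",ray(t,boxes_of("top","shaft")[0]["location"],105))
E
```

```text
22.0
417.0
a s [432.39899083 -39.94612676] -35.32706044133731 0.04033476805356289
shaft [558.4029105  276.151906     1.22565043] 70.22459676274897 0.004582131898184177 [array([563., 406.]), array([521., 389.]), array([403., 342.])]
net [231.63482604 278.22854728 105.        ]
```

apply_moves --pt "0.204 -0.54 -0.103 -1.743" --pt "0.204 -0.54 -0.103 -1.743" --pt "0.204 -0.54 -0.103 -1.743" --pt "0.204 -0.54 -0.103 -1.743" --pt "0.204 -0.54 -0.103 -1.743" --pt "0.204 -0.54 -0.103 -1.743" --pt "0.204 -0.54 -0.103 -1.743" --pt "0.204 -0.54 -0.103 -1.743" --pt "0.204 -0.54 -0.103 -1.743" --pt "0.204 -0.54 -0.103 -1.743" --pt "0.204 -0.54 -0.103 -1.743" --pt "0.204 -0.54 -0.103 -1.743" --fingers -1

```text
time: 2.35
position: [433.5, -42.8, 149.9]
tool_rot: [180.0, -0.0, 55.1]
ft_force: [1.8, 1.2, 0.5]
finger_gap: 85.4
gripper_force: 0.0
```

apply_moves --pt "0 0.001 -0.04 0.007" --pt "0 0.001 -0.08 0.007" --pt "0 0.001 -0.1 0.007" --pt "0 0.001 -0.11 0.007" --pt "0 0.001 -0.117 0.007" --pt "0 0.001 -0.117 0.007" --pt "0 0.001 -0.117 0.007"

```text
time: 3.05
position: [433.9, -39.0, 34.4]
tool_rot: [179.9, -0.0, 55.9]
ft_force: [0.3, 0.1, 0.3]
finger_gap: 85.0
gripper_force: 0.0
```

apply_moves --pt "0 0 0 0" --pt "0 0 0 0" --pt "0 0 0 0" --pt "0 0 0 0" --pt "0 0 0 0" --pt "0 0 0 0" --pt "0 0 0 0" --pt "0 0 0 0" --fingers 1

```text
time: 3.85
position: [433.8, -39.1, 34.1]
tool_rot: [179.9, -0.0, 55.9]
ft_force: [-0.3, 0.0, 5.8]
finger_gap: 47.2
gripper_force: 63.1
```

apply_moves --pt "0 0 0.04 0" --pt "0 0 0.08 0" --pt "0.193 -0.135 0.08 0.613" --pt "0.193 -0.135 0.08 0.613" --pt "0.193 -0.135 0.08 0.613" --pt "0.193 -0.135 0.08 0.613" --pt "0.193 -0.135 0.08 0.613" --pt "0.193 -0.135 0.08 0.613" --pt "0.193 -0.135 0.08 0.613" --pt "0.193 -0.135 0.05 0.613" --pt "0.193 -0.135 0.05 0.613" --pt "0.193 -0.135 0.05 0.613"

```text
time: 5.05
position: [625.0, -173.3, 83.3]
tool_rot: [-179.9, -0.0, 91.1]
ft_force: [1.1, -0.4, -3.5]
finger_gap: 47.1
gripper_force: 65.2
```

```bash
python3 - <<'E'
from fit import *
t=snapshot("top");s=snapshot("scene")
a=cv2.resize(t["pixels"][130:230,270:370,::-1],(400,400),interpolation=3);b=cv2.resize(s["pixels"][140:260,140:260,::-1],(400,400),interpolation=3)
cv2.imwrite("pics/hold.png",np.hstack([a,b])); print(observe()["position"],observe()["ft_force"],observe()["tool_rot"])
E
```

```text
[ 626.22450955 -173.67351357   84.91785649] [ 0.31741903  0.10831195 -2.54028926] [1.79920191e+02 2.10363396e-02 9.10508848e+01]
```

View pics/hold.png

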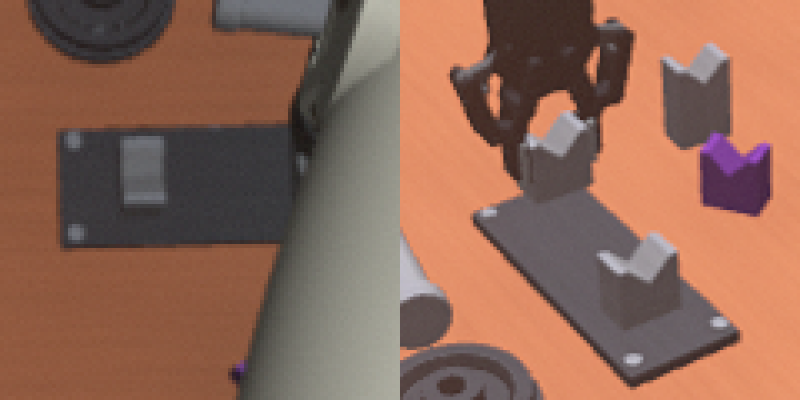

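The scene crop shows the block held upright at (560, 165), above the bed's empty end and parallel to the bolted block at (640, 285). I'll lower it now.

apply_moves --pt "0 0 -0.02 0" --pt "0 0 -0.03 0" --pt "0 0 -0.034 0" --pt "0 0 -0.036 0" --pt "0 0 -0.0375 0" --pt "0 0 -0.0375 0" --pt "0 0 -0.0375 0"

```text
time: 5.85
position: [626.4, -174.1, 46.3]
tool_rot: [180.0, 0.0, 91.0]
ft_force: [0.5, 0.7, -4.6]
finger_gap: 47.1
gripper_force: 65.9
```

apply_moves --pt "0 0 -0.0005 0" --pt "0 0 -0.001 0" --pt "0 0 -0.0015 0" --pt "0 0 -0.0015 0"

```text
time: 6.25
position: [626.4, -174.1, 46.2]
tool_rot: [179.9, 0.0, 91.0]
ft_force: [-5.0, 2.5, 8.5]
finger_gap: 47.4
gripper_force: 67.1
```

Seated. I'll open the fingers and rise.

apply_moves --pt "0 0 0.001 0" --pt "0 0 0.001 0" --pt "0 0 0.001 0" --pt "0 0 0.001 0" --pt "0 0 0.001 0" --pt "0 0 0.001 0" --pt "0 0 0.03 0" --pt "0 0 0.08 0" --pt "0 0 0.13 0" --pt "0 0 0.18 0" --pt "0 0 0.18 0" --fingers -1

```text
time: 7.35
position: [628.0, -174.5, 232.9]
tool_rot: [179.4, 0.2, 91.0]
ft_force: [0.4, -0.2, -0.5]
finger_gap: 85.4
gripper_force: 0.0
```

apply_moves --pt "-0.068 0.45 0 1.7" --pt "-0.068 0.45 0 1.7" --pt "-0.068 0.45 0 1.7" --pt "-0.068 0.45 0 1.7" --pt "-0.068 0.45 0 1.7" --pt "-0.068 0.45 0 1.7" --pt "-0.068 0.45 0 1.7" --pt "-0.068 0.45 0 1.7" --pt "-0.068 0.45 0 1.7" --pt "-0.068 0.45 0 1.7" --pt "-0.068 0.45 0 1.7" --pt "-0.068 0.45 0 1.7"

```text
time: 8.55
position: [557.9, 276.8, 224.0]
tool_rot: [-180.0, -0.0, -171.2]
ft_force: [0.2, -0.1, -0.1]
finger_gap: 85.5
gripper_force: 0.0
```

apply_moves --pt "0 0 0 1.078" --pt "0 0 0 1.078" --pt "0 0 0 1.078" --pt "0 0 0 1.078" --pt "0 0 0 1.078" --pt "0 0 0 1.078" --pt "0 0 0 1.078" --pt "0 0 0 1.078" --pt "0 0 0 1.078" --pt "0 0 0 1.078"

```text
time: 9.55
position: [558.2, 276.0, 224.2]
tool_rot: [-180.0, -0.0, -110.0]
ft_force: [-0.1, 0.4, -0.4]
finger_gap: 85.4
gripper_force: 0.0
```

```bash
python3 - <<'E'
from fit import *
s=snapshot("scene");t=snapshot("top")
a=cv2.resize(t["pixels"][130:260,110:240,::-1],(400,400),interpolation=3);b=cv2.resize(s["pixels"][150:350,240:440,::-1],(400,400),interpolation=3)
cv2.imwrite("pics/over.png",np.hstack([a,b])); o=observe();print(o["position"],o["tool_rot"],o["q"])
# placed block: fit both separately in scene from grey: bed+block silhouette
m=mask(s,(205,180))
for p in [(626,-117,.017)]:
    best=min(((np.abs(rend(s,bx(90,240,12)+vb(50,60,12)+[[(x+dx,y,z) for x,y,z in f] for f in vb(50,yb,12)],(624.9,-117.1,np.radians(1.04)))-m).sum(),dx,yb) for dx in range(-9,10,3) for yb in range(-72,-48,3)));print(m.sum(),best)
E
```

```text
[558.17439223 275.98905026 224.27485071] [-1.79999795e+02  1.12620577e-03 -1.09923896e+02] [ 2.63098041e+01  1.47175234e+01  1.79457718e+01  9.32272934e+01
  6.31124291e-04 -4.37663002e+01]
2542.0 (np.float64(112.4862745098039), 0, -63)
```

View pics/over.png

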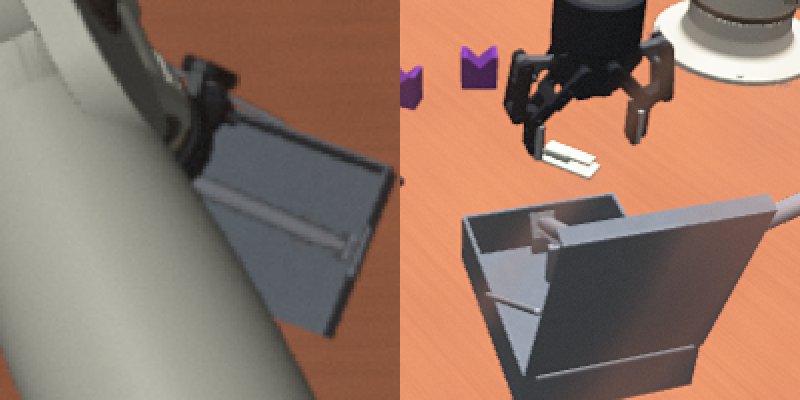

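The gripper straddles the shaft's line over the box, and the placed block sits at bed y of about -62. I'll descend onto the middle of the shaft.

apply_moves --pt "0 0 -0.03 0" --pt "0 0 -0.06 0" --pt "0 0 -0.085 0" --pt "0 0 -0.1 0" --pt "0 0 -0.11 0" --pt "0 0 -0.117 0" --pt "0 0 -0.117 0" --pt "0 0 -0.117 0"

```text
time: 10.45
position: [558.6, 276.2, 108.2]
tool_rot: [-180.0, 0.0, -109.8]
ft_force: [-0.1, 0.2, 0.8]
finger_gap: 85.4
gripper_force: 0.0
```

apply_moves --pt "0 0 0 0" --pt "0 0 0 0" --pt "0 0 0 0" --pt "0 0 0 0" --pt "0 0 0 0" --pt "0 0 0 0" --pt "0 0 0 0" --pt "0 0 0 0" --pt "0 0 0 0" --pt "0 0 0 0" --fingers 1

```text
time: 11.45
position: [556.0, 276.7, 107.6]
tool_rot: [179.7, -0.0, -109.8]
ft_force: [-12.5, 2.7, 7.2]
finger_gap: 16.5
gripper_force: 58.5
```

apply_moves --pt "-0.003 0.001 0 0" --pt "-0.003 0.001 0.005 0" --pt "-0.003 0.001 0.02 0" --pt "-0.003 0.001 0.05 0" --pt "-0.003 0.001 0.08 0" --pt "-0.003 0.001 0.11 0" --pt "-0.003 0.001 0.12 0" --pt "-0.003 0.001 0.12 0" --pt "-0.003 0.001 0.12 0"

```text
time: 12.35
position: [555.0, 276.9, 225.9]
tool_rot: [179.9, -0.1, -109.8]
ft_force: [-0.2, 0.2, -4.3]
finger_gap: 16.2
gripper_force: 58.8
```

```bash
python3 - <<'E'
from fit import *
s=snapshot("scene");t=snapshot("top")
a=cv2.resize(t["pixels"][130:260,110:240,::-1],(400,400),interpolation=3);b=cv2.resize(s["pixels"][100:300,240:440,::-1],(400,400),interpolation=3)
cv2.imwrite("pics/lift.png",np.hstack([a,b])); o=observe();print(o["position"],o["tool_rot"],o["ft_force"],o["torque"],o["finger_gap"])
E
```

```text
[554.69725532 276.74485164 225.28152826] [ 1.79882404e+02 -1.18265715e-01 -1.09801406e+02] [ 0.03209066 -0.31745776 -4.52560269] [-0.02568029 -0.04138881  0.02337726] 16.218146293511385
```

View pics/lift.png

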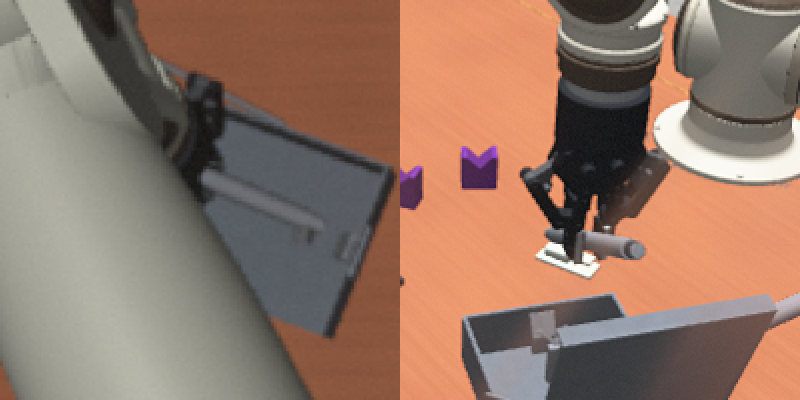

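The shaft is free, 4.3 N hanging, its raised end at (635, 250) in the scene crop. I'll carry it over the bed and turn it so the low end faces the fixed, bolted block.

apply_moves --pt "0.071 -0.391 0 -1.7" --pt "0.071 -0.391 0 -1.7" --pt "0.071 -0.391 0 -1.7" --pt "0.071 -0.391 0 -1.7" --pt "0.071 -0.391 0 -1.7" --pt "0.071 -0.391 0 -1.7" --pt "0.071 -0.391 0 -1.7" --pt "0.071 -0.391 0 -1.7" --pt "0.071 -0.391 0 -1.7" --pt "0.071 -0.391 0 -1.7" --pt "0.071 -0.391 0 -1.7" --pt "0.071 -0.391 0 -1.7"

```text
time: 13.65
position: [625.7, -114.2, 225.5]
tool_rot: [-180.0, -0.1, 152.5]
ft_force: [-0.2, 0.2, -4.0]
finger_gap: 15.9
gripper_force: 59.3
```

apply_moves --pt "0 0 0 -1.08" --pt "0 0 0 -1.08" --pt "0 0 0 -1.08" --pt "0 0 0 -1.08" --pt "0 0 0 -1.08" --pt "0 0 0 -1.08" --pt "0 0 0 -1.08" --pt "0 0 0 -1.08" --pt "0 0 0 -1.08" --pt "0 0 0 -1.08"

```text
time: 14.65
position: [626.0, -114.0, 226.7]
tool_rot: [-180.0, -0.0, 91.1]
ft_force: [-0.6, 0.1, -2.6]
finger_gap: 16.0
gripper_force: 59.3
```

```bash
python3 - <<'E'
from fit import *
s=snapshot("scene");t=snapshot("top")
a=cv2.resize(t["pixels"][110:240,260:390,::-1],(400,400),interpolation=3);b=cv2.resize(s["pixels"][100:270,110:280,::-1],(400,400),interpolation=3)
cv2.imwrite("pics/bed1.png",np.hstack([a,b])); o=observe();print(o["position"],o["tool_rot"],o["ft_force"],o["finger_gap"])
p=o["position"]+[0,0,-3]
for sg in(32,28,36):
  k,z=110*np.cos(np.radians(sg)),110*np.sin(np.radians(sg))
  for e in(1,-1): print(sg,((proj(s,p+np.array([0,-e*k,e*z]))[0]-[110,100])*400/170).round())
E
```

```text
[ 626.12199315 -114.00081145  227.03887366] [-1.79980899e+02 -3.69092793e-03  9.10407766e+01] [ 0.14204828  0.3589276  -3.2788892 ] 16.380608411733622
32 [145.  10.]
32 [248. 199.]
28 [144.  16.]
28 [250. 195.]
36 [146.   6.]
36 [246. 203.]
```

View pics/bed1.png

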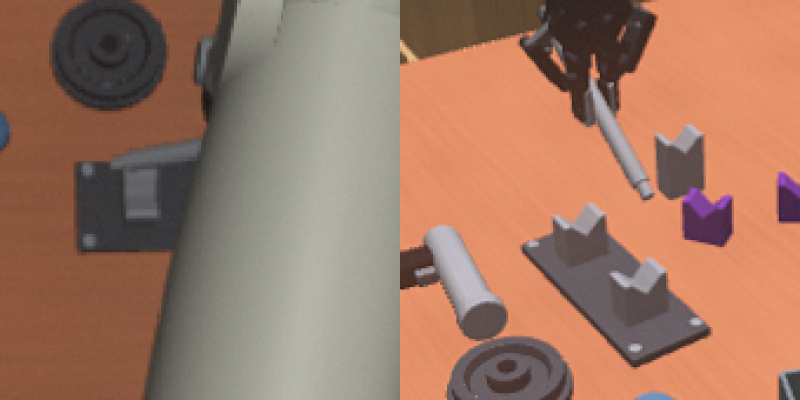

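The shaft is tilted with its low end at crop (645, 190), pointing at the bolted block at (640, 285). I'll descend to just above contact, then continue in small steps.

apply_moves --pt "0 0 -0.03 0" --pt "0 0 -0.06 0" --pt "0 0 -0.08 0" --pt "0 0 -0.095 0" --pt "0 0 -0.1 0" --pt "0 0 -0.104 0" --pt "0 0 -0.106 0" --pt "0 0 -0.106 0"

```text
time: 15.55
position: [626.5, -114.1, 122.0]
tool_rot: [179.9, 0.0, 90.9]
ft_force: [0.1, 0.8, -3.4]
finger_gap: 16.3
gripper_force: 59.4
```

apply_moves --pt "0 0 -0.002 0" --pt "0 0 -0.004 0" --pt "0 0 -0.006 0" --pt "0 0 -0.008 0" --pt "0 0 -0.01 0" --pt "0 0 -0.012 0"

```text
time: 16.15
position: [626.1, -114.0, 109.1]
tool_rot: [-180.0, 0.0, 90.9]
ft_force: [0.6, -0.9, -1.5]
finger_gap: 16.1
gripper_force: 59.3
```

apply_moves --pt "0 0 -0.001 0" --pt "0 0 -0.002 0" --pt "0 0 -0.003 0" --pt "0 0 -0.004 0" --pt "0 0 -0.005 0" --pt "0 0 -0.006 0"

```text
time: 16.75
position: [626.4, -114.0, 103.5]
tool_rot: [180.0, 0.0, 90.9]
ft_force: [-0.3, -0.6, 2.1]
finger_gap: 16.2
gripper_force: 58.9
```

apply_moves --pt "0 0 -0.001 0" --pt "0 0 -0.002 0" --pt "0 0 -0.003 0" --pt "0 0 -0.004 0"

```text
time: 17.15
position: [626.5, -114.1, 99.5]
tool_rot: [180.0, 0.0, 90.9]
ft_force: [-1.2, -1.1, 1.0]
finger_gap: 16.7
gripper_force: 58.7
```

Contact is made and the shaft turns in the grip at only about 5 N. I'll continue.

apply_moves --pt "0 0 -0.0015 0" --pt "0 0 -0.003 0" --pt "0 0 -0.0045 0" --pt "0 0 -0.006 0" --pt "0 0 -0.0075 0" --pt "0 0 -0.009 0" --pt "0 0 -0.0105 0" --pt "0 0 -0.012 0" --pt "0 0 -0.0135 0" --pt "0 0 -0.015 0"

```text
time: 18.15
position: [626.2, -114.1, 84.2]
tool_rot: [-180.0, 0.0, 90.9]
ft_force: [-0.1, -3.2, 4.8]
finger_gap: 16.2
gripper_force: 58.3
```

```bash
python3 - <<'E'
from fit import *
s=snapshot("scene")
cv2.imwrite("pics/bed2.png",cv2.resize(s["pixels"][130:270,120:280,::-1],(640,560),interpolation=3)); o=observe();print(o["position"],o["ft_force"],o["finger_gap"])
E
```

```text
[ 626.12059819 -114.07284142   83.92011506] [ 1.64418508 -2.25652598  2.35943262] 15.939826840156362
```

View pics/bed2.png

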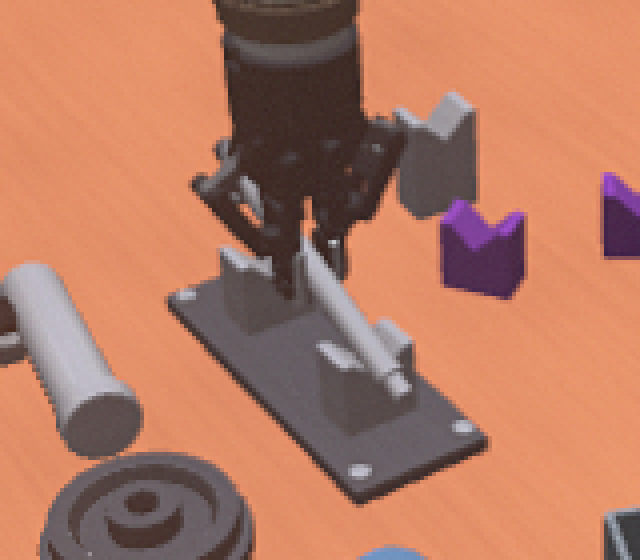

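The shaft's low end (400, 385) lies in the bolted notch and it is levelling as planned. I'll continue down.

apply_moves --pt "0 0 -0.0015 0" --pt "0 0 -0.003 0" --pt "0 0 -0.0045 0" --pt "0 0 -0.006 0" --pt "0 0 -0.0075 0" --pt "0 0 -0.009 0" --pt "0 0 -0.0105 0" --pt "0 0 -0.012 0" --pt "0 0 -0.0135 0" --pt "0 0 -0.015 0" --pt "0 0 -0.0165 0" --pt "0 0 -0.018 0"

```text
time: 19.4
position: [626.1, -114.1, 66.1]
tool_rot: [-180.0, 0.0, 90.9]
ft_force: [0.3, -3.9, 2.7]
finger_gap: 16.6
gripper_force: 58.4
```

apply_moves --pt "0 0 -0.0007 0" --pt "0 0 -0.0014 0" --pt "0 0 -0.002 0" --pt "0 0 -0.0025 0" --pt "0 0 -0.003 0"

```text
time: 19.9
position: [626.2, -114.1, 63.4]
tool_rot: [180.0, 0.0, 90.9]
ft_force: [-0.7, -4.4, 3.5]
finger_gap: 16.2
gripper_force: 58.5
```

apply_moves --pt "0 0 -0.0005 0" --pt "0 0 -0.001 0" --pt "0 0 -0.0015 0" --pt "0 0 -0.002 0"

```text
time: 20.3
position: [626.2, -114.0, 61.3]
tool_rot: [180.0, -0.0, 90.9]
ft_force: [-0.7, -3.2, 2.2]
finger_gap: 16.0
gripper_force: 58.5
```

apply_moves --pt "0 0 -0.0005 0" --pt "0 0 -0.001 0" --pt "0 0 -0.0015 0" --pt "0 0 -0.0015 0"

```text
time: 20.7
position: [626.2, -113.9, 60.6]
tool_rot: [180.0, 0.0, 90.9]
ft_force: [-2.4, -4.4, 9.3]
finger_gap: 16.6
gripper_force: 59.2
```

apply_moves --pt "0 0 -0.0005 0" --pt "0 0 -0.0005 0" --pt "0 0 -0.0005 0"

```text
time: 21.0
position: [626.3, -114.0, 60.6]
tool_rot: [179.9, 0.0, 90.9]
ft_force: [-3.1, -3.0, 12.3]
finger_gap: 16.4
gripper_force: 59.6
```

```bash
python3 - <<'E'
from fit import *
s=snapshot("scene")
cv2.imwrite("pics/bed3.png",cv2.resize(s["pixels"][150:260,130:250,::-1],(654,600),interpolation=3)); o=observe();print(o["position"],o["ft_force"],o["finger_gap"])
E
```

```text
[ 626.25199564 -113.9622775    60.57369178] [-3.45356813 -2.60613338 11.66785365] 16.11137739817818
```

View pics/bed3.png

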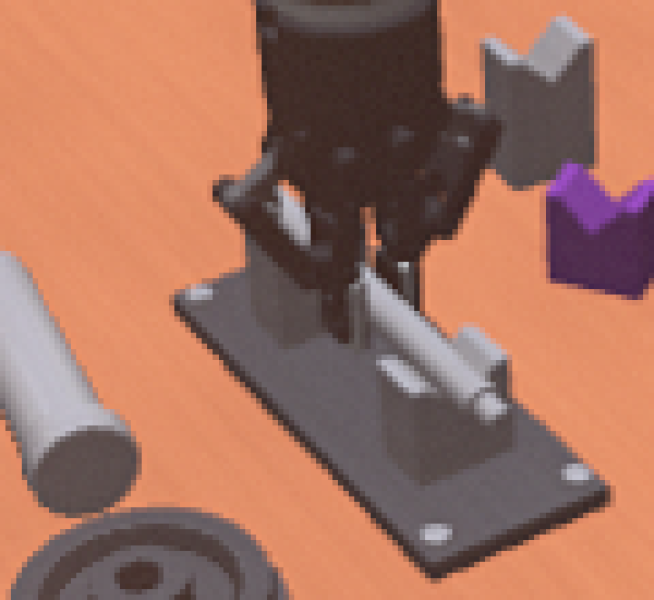

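The shaft looks level in both notches, with its near end at (490, 400). I'll release and rise.

apply_moves --pt "0 0 0.0005 0" --pt "0 0 0.0005 0" --pt "0 0 0.0005 0" --pt "0 0 0.0005 0" --pt "0 0 0.0005 0" --pt "0 0 0.0005 0" --pt "0 0 0.0005 0" --pt "0 0 0.0005 0" --fingers -1

```text
time: 21.85
position: [626.2, -114.0, 59.8]
tool_rot: [-180.0, -0.0, 90.9]
ft_force: [-0.2, -0.2, 0.7]
finger_gap: 85.6
gripper_force: 0.0
```

apply_moves --pt "0 0 0.02 0" --pt "0 0 0.05 0" --pt "0 0 0.1 0" --pt "0 0 0.15 0" --pt "-0.1 0.1 0.18 0" --pt "-0.2 0.2 0.18 0" --pt "-0.2 0.3 0.18 0" --pt "-0.2 0.3 0.18 0" --pt "-0.2 0.3 0.18 0" --pt "-0.2 0.3 0.18 0" --pt "-0.2 0.3 0.18 0"

```text
time: 22.95
position: [432.2, 174.4, 239.3]
tool_rot: [179.9, -0.0, 90.9]
ft_force: [1.5, 0.5, 0.3]
finger_gap: 85.5
gripper_force: 0.0
```

```bash
python3 - <<'E'
from fit import *
s=snapshot("scene");t=snapshot("top")
a=cv2.resize(t["pixels"][140:220,280:380,::-1],(480,384),interpolation=3);b=cv2.resize(s["pixels"][160:260,130:230,::-1],(310,384),interpolation=3)
cv2.imwrite("pics/end.png",np.hstack([a,b])); o=observe();print(o["position"],o["ft_force"])
for y in(-110,110): 
  q=proj(t,[625.5-np.sin(.017)*y,-113+y,57.7])[0]; print(((q-[280,140])*4.8).round())
E
```

```text
[431.08040664 177.09187571 239.84664534] [ 0.33271971  0.21196961 -0.15382437]
[407. 149.]
[ 40. 159.]
```

View pics/end.png

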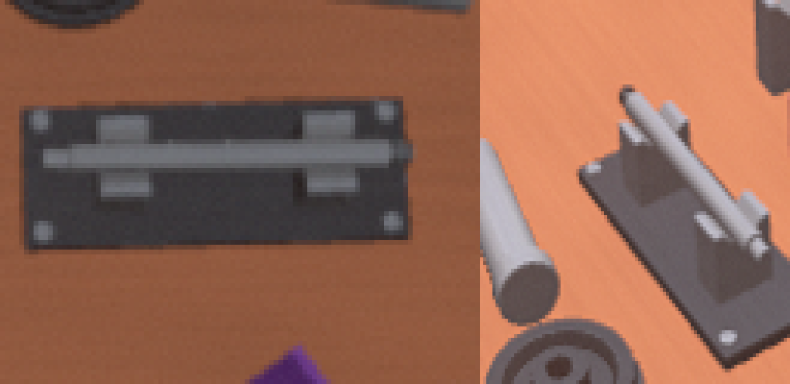

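The top view shows the shaft from (43, 158) to (410, 150), in both notches and centred within a few mm. The scene view shows it level and released.

```bash
python3 -c "
from rig import *
print(observe()['joint_vel'].round(2)); print(sign_off())"
```

```text
[-5.1   1.38  0.63 -0.91 -1.62 -5.48]
the job is handed in; nothing more can be done
None
```

I stood the matching V-block on the bed's empty end and laid the shaft in both notches. In the last pictures it looked level, released and centred to within a few mm. I handed the job in at about 23 s; it returned no verdict.

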